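Fit the right bush, then present the offset lever level over the fixture pin

ROBOT

A 6-joint arm with a two-finger parallel gripper is mounted at the origin on the work surface. World frame = base frame: x ahead of the robot, y to its left, z up, the work surface at z = 0. Lengths are in m, angles in rad, forces in N, time in s.
With the tool pointing down it reaches from about 0.35 to 0.975 m from the base axis. Payload 17.4 kg.
Tool frame: the origin (TCP) lies at the very end of the fingers, on their centre line; the grasp point (between the pads) lies 19 mm behind it; z points along the fingers, y is the line along which they close (so a half turn about z gives the same grasp; the last joint's range is limited). The gripper opens to 85 mm and grips with 20 to 120 N. Pads are 22 mm wide; open, the fingers measure 114 mm over their backs; the gripper's body (76 mm by 85 mm) begins 54 mm behind the grasp point. The pads swing forward as they close: fully open they stand 13 mm farther back than shut.
Start: joints at [-1.351, 0.116, 1.442, -0, 1.584, -0.038], TCP at [0.172, -0.653, 0.231] pointing down, gripper open.
Joint ranges: [-2.83, 2.83], [-0.83, 2.19], [0.07, 2.5], [-1.14, 4.28], [0.01, 3], [-2.97, 2.97]. Speed limits (rad/s): [1.89, 1.89, 2.22, 3.14, 3.14, 3.14].

INTERFACE

Orientations are given as a unit quaternion [w, x, y, z].
In Python, from plant import env gives the robot as it stands.
- The arm moves only by the tool carry_out, never from a script. Its argument "steps" is a list of rows, each a list of 5 numbers: the closure, from -1 (fully open) to 1 (shut), then the shift along the tool's x, y, z in m, then the turn about the tool's z in rad. In form: [[claw, tx, ty, tz, turn], ...]. A call has 1 to 10 rows; each row shifts and turns the commanded pose from where the row before left it, along the tool's axes as they then stand; what a row does not reach is not made up. A row lasts 1/10 s, in which the tool goes at most 50 mm and 8.59 degrees, less where a joint would pass 70% of its speed; a pose out of reach is approached as far as the arm can. A call with a gripper value outside its range is refused whole. The fingers move at their own pace and stop on an object; the grip force is fixed at half the most. Time passes only in rows, so rows that do not move let the fingers close. It gives the time, the measured TCP pose, the force, the opening and the grip force at its end, in the units of the state.
- env.sense(): the state, without advancing time (a new reading comes with each control period).
- env.snapshot(name): name is "scene" or "side" or "wrist"; returns the picture (400x640x3 uint8, blue, green, red); there is no depth.
- env.get_calibration(name): a dict with "fx", "fy", "cx", "cy" (pixels), "position" and "attitude" of the camera in the world. Camera axes: x right, y up, looking along -z (the intrinsics and any distortion apply to the point x, -y, -z); pixel columns grow to the right and rows downward; lengths in m; the calibration is good to about 2 mm. A picture is of the moment at which its call begins: read the wrist's pose just before it. get_calibration takes no time and is no camera call; for the wrist camera it gives the pose at the moment of the call.
- env.close_job(): hands the job in; it is judged then, once.
The state is a dict: "t": time; "joints": joint angles; "qd": joint speeds; "effort": joint torques, N m; "tcp_pos": TCP position; "tool_rot": TCP orientation; "force": force on the tool from outside, world axes, zero at the start; "ft_torque": the same for the moment, N m; "gripper_width": finger opening in m; "grip_force": force on a finger pad.
Only numpy, scipy, OpenCV 4.12 (cv2) and the standard library are available. Lean on these libraries where they do the work, as an engineer would, in place of code of your own. Each camera call takes 0.05 s, during which the arm holds its last target. There are 200 camera calls.

TASK

Two brass bushes look alike but only one slides over the fixture's pin: seat that one fully home on the pin and let go of it, leaving the other bush on the bench away from the fixture. Then pick up the red offset lever by its balance point and hold it level with the ring-shaped boss centred a few centimetres above the tip of the pin, touching nothing but the gripper; the program finishes while still holding it there. Do not disturb the other things on the bench.

Things in the scene. Friction and masses are not known exactly. Their poses are not given: they have to be found in the camera images.
- fixture: fixed fixture: dark steel plate 100 x 100 x 14 mm, low bolt heads (4 mm) at its corners; in its middle a round aluminium seat 44 mm across, top 20 mm above the bench, and an upright steel pin 16 mm in diameter rising 40 mm from the seat (last 8 mm taper to 8 mm). Origin at the centre of the underside; z up
- seat (a point): centre of the fixture's round seat, at the foot of the pin, 20 mm above the bench; z up
- pin_tip (a point): tip of the fixture's pin, 60 mm above the bench; z up
- bush_wide: loose brass bush (tube), standing upright on the bench: 30 mm outside diameter, 30 mm high, bore 20 mm, about 90 g; slides over the 16 mm pin down to the seat, the pin then sticks out 10 mm above it. Origin at the centre of its underside, z along the bore
- bush_narrow: loose brass bush, same outside size (30 mm diameter, 30 mm high), standing upright on the bench, but bore 12 mm, about 130 g: does not go over the pin. Origin at the centre of its underside, z along the bore
- lever: loose offset lever lying flat on the bench, about 0.6 kg: steel ring-shaped boss (52 mm outside, 34 mm bore, 30 mm high), then a straight red arm 12 mm wide, 6 to 26 mm above the underside, ending in a round steel foot (20 mm across, 30 mm high) 195 mm from the boss axis. Origin on the boss axis, level with the underside; x along the arm away from the boss, z up
- lever_balance (a point): balance point (centre of mass) of the lever: on the arm 64.5 mm from the boss axis along the lever's x, 16 mm above its underside
- flux_bottle: bystander: white bottle with red cap, 40 mm across, 85 mm high, origin under its centre
- paste_tin: bystander: low round tin, pale top and blue band, 48 mm across, 35 mm high, origin under its centre
- tape_roll: bystander: yellow tape roll lying flat, 70 mm across, 20 mm high, origin under its centre
- pliers: bystander: yellow-handled pliers lying flat, about 140 mm long, 14 mm high, origin near the pivot on the bench
- screwdriver: bystander: screwdriver lying on the bench, origin on its underside
Not all that is in view belongs to the job. Leave any blue, grey or pink look-alike of the bush_narrow alone.

How it is judged:
On the way:
1. the bush that fits is fully home on the pin and released, while the lever still lies on the bench (horizontal distance between bush_wide and seat below 0.005 m and z of bush_wide in the frame of seat below 0.003 m and angle between bush_wide's own z axis and vertical below 0.1 rad and contact force between the fingers and bush_wide below 0.1 N and height (world z) of lever below 0.01 m), for 0.2 s.
At the end, for the whole second after the job is handed in: Gripper holds the lever at rest within 18 mm of its balance point, level to 6 deg, boss axis within 12 mm of the pin's, underside 12 to 80 mm above the tip, touching nothing else; fitting bush home on the seat (3 mm, centred 5 mm), other bush on the bench off the fixture (horizontal distance between lever and pin_tip below 0.012 m and z of lever in the frame of pin_tip between 0.012 and 0.08 m and angle between each of lever, bush_wide's own z axis and vertical below 0.1 rad and horizontal distance between the grasp point and lever_balance below 0.018 m and contact force between the fingers and lever above 2 N and contact force between lever and fixture below 0.1 N and contact force between lever and bush_wide below 0.1 N and contact force between lever and flux_bottle below 0.1 N and linear speed of lever below 0.02 m/s and angular speed of lever below 0.1 rad/s and horizontal distance between bush_wide and seat below 0.005 m and z of bush_wide in the frame of seat below 0.003 m and horizontal distance between bush_narrow and fixture above 0.075 m and height (world z) of bush_narrow below 0.035 m); the arm keeps its last pose, push and grip.
It fails at once if a bystander is pushed more than 30 mm (distance of any of flux_bottle, paste_tin, tape_roll, pliers, screwdriver from where it was at the start of the episode above 0.03 m).
It also fails if it takes over 58 s, if anything falls off the work surface, if the arm or the gripper's body presses on something with over 40 N, if the wrist force passes 120 N, or if a joint passes its speed limit or range.

## Working session

There is one attempt and no reset: what is moved stays moved. The work goes in short steps, Python scripts to look and compute and a tool call to move; the robot and the scene stay as the last step left them, time stands still between calls to the robot, and variables do not carry over. Pictures are saved under pics/ and viewed, at most 10 in all, crops included, and the job is handed in when it is done.

Besides the shell and the picture viewer there is one more tool, called after ">>>" in YAML: its name, and indented under it one key for each argument. carry_out: Moves the arm, as the interface text tells. Its arguments: {"type":"object","properties":{"steps":{"type":"array","items":{"type":"array","items":{"type":"number"}}}},"required":["steps"]}

```bash
mkdir -p pics; ls
cat > h.py <<'E'
import numpy as np, cv2
from plant import env
from scipy.spatial.transform import Rotation as R
def rot(q): return R.from_quat([q[1],q[2],q[3],q[0]])
def ray(c,u,v):
    d=np.array([(u-c["cx"])/c["fx"],-(v-c["cy"])/c["fy"],-1.0])
    return np.array(c["position"]),rot(c["attitude"]).apply(d)
def onz(c,u,v,z):
    p,d=ray(c,u,v); return p+d*(z-p[2])/d[2]
E
python3 - <<'E'
from h import *
for n in("scene","side","wrist"):
    c=env.get_calibration(n);print(n,c)
    cv2.imwrite(f"pics/{n}0.png",env.snapshot(n))
print(env.sense())
E
```

```text
pics
scene {'fx': 511.6751410953143, 'fy': 511.6751410953143, 'cx': 323.23710672038544, 'cy': 196.35679955281154, 'position': array([1.39896571, 0.24945929, 1.26234868]), 'attitude': array([0.52302742, 0.18622842, 0.2650303 , 0.78836555])}
side {'fx': 383.5611677650435, 'fy': 383.5611677650435, 'cx': 319.88517595181884, 'cy': 201.33222078017377, 'position': array([0.06439683, 0.37668268, 0.71246056]), 'attitude': array([-0.36987714, -0.15434117,  0.36468073,  0.84046277])}
wrist {'fx': 328.8609839110557, 'fy': 328.8609839110557, 'cx': 319.4232079721186, 'cy': 198.20841683760113, 'position': array([ 0.25326768, -0.6302945 ,  0.37326479]), 'attitude': array([ 0.78128178, -0.12985608,  0.10126833, -0.60206386])}
{'t': 0.15, 'joints': array([-1.35080300e+00,  1.16372789e-01,  1.44209751e+00,  9.67204437e-06,
        1.58400698e+00, -3.78061881e-02]), 'qd': array([ 1.13178826e-03, -1.69307637e-03, -2.53695620e-03, -9.81737303e-05,
        6.56353445e-04,  1.25811013e-03]), 'effort': array([ 5.24081224e-04, -7.32504773e+01, -6.32849050e+01, -4.24597522e-05,
        4.98120047e-03, -4.46252699e-06]), 'tcp_pos': array([ 0.17205255, -0.65255733,  0.23074268]), 'tool_rot': array([-4.40917451e-04,  9.91703817e-01,  1.28543156e-01, -3.54204506e-05]), 'force': array([-0.67392088, -0.21679168, -0.74558806]), 'ft_torque': array([-0.019427  , -0.00200183, -0.02098289]), 'grip_force': 0.0, 'gripper_width': 0.0854328327554438}
```

View pics/scene0.png

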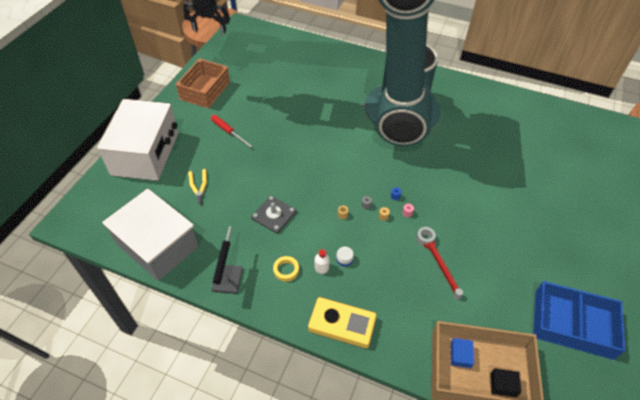

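View pics/side0.png

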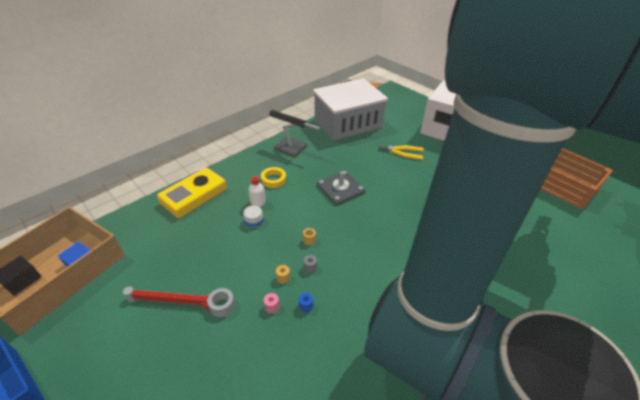

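Scene view: fixture at about (273,213), brass bushes at (343,212) and (384,214), and the lever from its boss (427,236) to its foot (459,293). The side view shows the bushes at (309,237) and (283,274), the boss at (220,302) and the pin at about (341,183). Next I'll measure all of these in both views.

Run:
```python
from h import *
S={}
for n in("scene","side"):
    im=cv2.imread(f"pics/{n}0.png");c=env.get_calibration(n)
    hsv=cv2.cvtColor(im,cv2.COLOR_BGR2HSV)
    print(n)
    boxes={"scene":[(343,212),(384,214)],"side":[(309,237),(283,274)]}[n]
    for (u,v) in boxes:
        m=np.zeros(im.shape[:2],np.uint8);m[v-16:v+16,u-14:u+14]=255
        k=cv2.inRange(hsv,(8,110,60),(28,255,255))&m
        x,y,w,h=cv2.boundingRect(k)
        print("bush",(x,y,w,h),onz(c,x+w/2-.5,y+h/2-.5,.015).round(4))
    k=cv2.inRange(hsv,(0,150,80),(6,255,255))|cv2.inRange(hsv,(174,150,80),(180,255,255))
    nn,l,st,ce=cv2.connectedComponentsWithStats(k)
    for i in range(1,nn):
        if st[i,4]>60:
            p=np.argwhere(l==i)[:,::-1]
            W=np.array([onz(c,*q,.022) for q in p.astype(float)])
            mm=W.mean(0);e=np.linalg.svd(W[:,:2]-mm[:2],full_matrices=False)[2][0]
            t=(W[:,:2]-mm[:2])@e
            print("red",st[i],mm.round(4),e.round(4),(mm[:2]+e*t.min()).round(4),(mm[:2]+e*t.max()).round(4))
    b={"scene":(405,215,50,40),"side":(195,275,50,50)}[n]
    f={"scene":(245,190,60,50),"side":(310,160,60,50)}[n]
    S[n]=np.hstack([cv2.resize(im[y:y+h,x:x+w],(400,300),interpolation=cv2.INTER_CUBIC) for x,y,w,h in(f,b)])
cv2.imwrite("pics/crop1.png",np.vstack([S["scene"],S["side"]]))
```

```text
scene
bush (338, 206, 10, 13) [ 0.53   -0.0264  0.015 ]
bush (379, 207, 10, 13) [0.4846 0.0887 0.015 ]
red [211 115  22  18 151] [ 0.3481 -0.5451  0.022 ] [-0.3903 -0.9207] [ 0.3685 -0.4971] [ 0.328  -0.5927]
red [425 242  32  49 295] [0.5934 0.2939 0.022 ] [0.7401 0.6725] [0.5381 0.2436] [0.6545 0.3495]
side
bush (303, 228, 13, 17) [ 0.5302 -0.0278  0.015 ]
bush (276, 265, 14, 18) [0.4871 0.0884 0.015 ]
red [133 291  74  17 590] [0.5917 0.2991 0.022 ] [-0.7516 -0.6596] [0.653  0.3528] [0.5319 0.2466]
```

View pics/crop1.png

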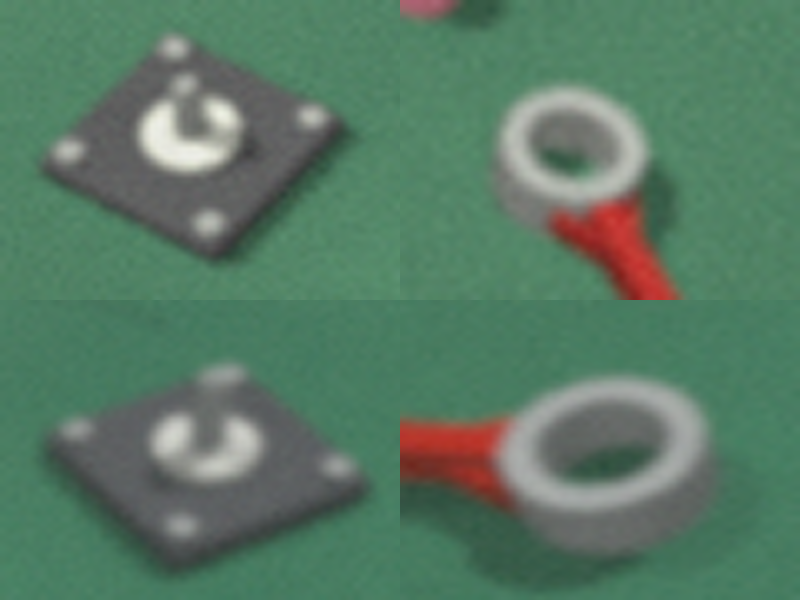

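Both views agree to within a few mm: bush A is near (0.53,-0.027), bush B near (0.486,0.089), and the lever points about 42° in yaw. The crops give the bolt heads and ring centre. I'm moving over the bushes now to read their bores with the wrist camera.

>>> carry_out:
  steps:
    - [-1,0.032,-0.0358,-0.002,0]
    - [-1,0.032,-0.0358,-0.002,0]
    - [-1,0.032,-0.0358,-0.002,0]
    - [-1,0.032,-0.0358,-0.002,0]
    - [-1,0.032,-0.0358,-0.002,0]
    - [-1,0.032,-0.0358,-0.002,0]
    - [-1,0.032,-0.0358,-0.002,0]
    - [-1,0.032,-0.0358,-0.002,0]
    - [-1,0.032,-0.0358,-0.002,0]
    - [-1,0.032,-0.0358,-0.002,0]

```text
t: 1.15
tcp_pos: [0.3905, -0.2231, 0.2514]
tool_rot: [0.0, 0.992, 0.128, 0.0]
force: [0.5, -0.3, 0.1]
gripper_width: 0.0851
grip_force: 0.0
```

>>> carry_out:
  steps:
    - [-1,0.032,-0.0358,0,0]
    - [-1,0.032,-0.0358,0,0]
    - [-1,0.032,-0.0358,0,0]
    - [-1,0.032,-0.0358,0,0]
    - [-1,0.032,-0.0358,0,0]
    - [-1,0.032,-0.0358,0,0]
    - [-1,0,0,0,0]
    - [-1,0,0,0,0]

```text
t: 1.95
tcp_pos: [0.5211, 0.0326, 0.2508]
tool_rot: [0.0, 0.992, 0.13, -0.001]
force: [0.4, -0.1, -0.2]
gripper_width: 0.0854
grip_force: 0.0
```

Run:
```python
from h import *
s=env.sense();print(s["t"],s["tcp_pos"],s["tool_rot"])
np.save("w1.npy",env.get_calibration("wrist"),allow_pickle=True)
im=env.snapshot("wrist");cv2.imwrite("pics/w1.png",im)
for n,fx,bs in(("scene",(245+190.5/6.667,190+134.75/6),(405+173/8,215+147/7.5)),("side",(310+205.75/6.667,160+150/6),(195+204/8,275+143/6))):
    c=env.get_calibration(n)
    print(n,"fix",onz(c,*fx,.018).round(4),"boss",onz(c,*bs,.03).round(4))
c=env.get_calibration("scene")
for nm,u,v in(("grey",367,202),("blue",396,193),("pink",408,210),("bottle",321,266),("tin",345,255),("tape",286,268)): print(nm,onz(c,u,v,.015).round(3))
```

```text
1.95 [0.52114942 0.03255145 0.25079738] [ 2.40182266e-06  9.91565426e-01  1.29605924e-01 -5.57595076e-04]
scene fix [ 0.6153 -0.2152  0.018 ] boss [0.5197 0.23   0.03  ]
side fix [ 0.6093 -0.2157  0.018 ] boss [0.5139 0.2271 0.03  ]
grey [0.465 0.029 0.015]
blue [0.396 0.1   0.015]
pink [0.445 0.154 0.015]
bottle [ 0.727 -0.014  0.015]
tin [0.668 0.035 0.015]
tape [ 0.771 -0.101  0.015]
```

View pics/w1.png

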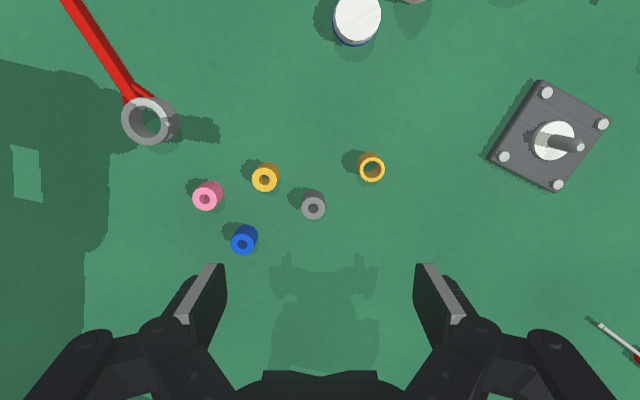

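The wrist view shows the wide-bored brass bush at (371,167) and the narrow one at (264,178). The pin foot is at (553,142) with its tip at (580,146), the bolts are at (547,92), (603,124), (558,184) and (503,156), and the lever ring is at (148,120).

Run:
```python
from h import *
c=np.load("w1.npy",allow_pickle=True).item();im=cv2.imread("pics/w1.png")
g=cv2.cvtColor(im,cv2.COLOR_BGR2GRAY);hsv=cv2.cvtColor(im,cv2.COLOR_BGR2HSV)
B=[]
for u,v in((547,92),(603,124),(558,184),(503,156)):
    p=g[v-8:v+9,u-8:u+9].astype(np.uint8);_,m=cv2.threshold(p,0,255,cv2.THRESH_OTSU)
    n,l,st,ce=cv2.connectedComponentsWithStats(m);i=l[8,8];w=ce[i]+[u-8,v-8];B.append(onz(c,*w,.018));print(w,st[i,4])
B=np.array(B);print("fix",B.mean(0).round(4),np.linalg.norm(np.diff(B,axis=0),axis=1).round(4))
print("tip",onz(c,580,146,.06).round(4))
for nm,(u,v) in(("wide",(371,167)),("narrow",(264,178))):
    k=cv2.inRange(hsv,(15,140,150),(30,255,255));m=np.zeros_like(k);m[v-20:v+20,u-20:u+20]=k[v-20:v+20,u-20:u+20]
    ct=max(cv2.findContours(m,0,2)[0],key=cv2.contourArea);e=cv2.fitEllipse(ct);print(nm,e,onz(c,*e[0],.03).round(4))
# boss: bright ring top
u,v=148,120
k=cv2.inRange(hsv,(0,0,120),(180,40,255));m=np.zeros_like(k);m[v-32:v+32,u-35:u+35]=k[v-32:v+32,u-35:u+35]
cs,h=cv2.findContours(m,cv2.RETR_CCOMP,2)
for ct,hh in zip(cs,h[0]):
    if cv2.contourArea(ct)>200: e=cv2.fitEllipse(ct);print("boss",hh[3],np.round(e[0],1),np.round(e[1],1),onz(c,*e[0],.03).round(4))
k=cv2.inRange(hsv,(0,150,140),(6,255,255))|cv2.inRange(hsv,(174,150,140),(180,255,255))
k[160:]=0;k[:,200:]=0
W=np.array([onz(c,*q,.026) for q in np.argwhere(k)[:,::-1].astype(float)])
w=W[:,:2];mm=np.median(w,0);print("red",len(w),mm.round(4),cv2.fitLine(w.astype(np.float32),cv2.DIST_HUBER,0,.001,.001).ravel().round(4))
```

```text
[546.93137255  92.16666667] 102
[602.93548387 123.93548387] 93
[558.09090909 184.1038961 ] 77
[504.09411765 156.10588235] 85
fix [ 0.6129 -0.2163  0.018 ] [0.078  0.0778 0.078 ]
tip [ 0.6135 -0.2154  0.06  ]
wide ((371.52978515625, 168.80348205566406), (23.844045639038086, 25.46429443359375), 41.38064956665039) [ 0.5305 -0.0247  0.03  ]
narrow ((265.13604736328125, 178.19227600097656), (24.385292053222656, 27.596681594848633), 62.79386520385742) [0.4887 0.0896 0.03  ]
boss -1 [146.3 120.2] [47.3 50.7] [0.5194 0.2271 0.03  ]
boss 3 [144.4 121.5] [30. 36.] [0.5175 0.2289 0.03  ]
red 1410 [0.5749 0.2798] [0.7212 0.6928 0.5749 0.2791]
```

>>> carry_out:
  steps:
    - [-1,-0.003,0.0293,0.02,0]
    - [-1,-0.003,0.0293,0.02,0]
    - [-1,0,0,0.045,0]
    - [-1,0,0,0.045,0]
    - [-1,0,0,0.045,0]
    - [-1,0,0,0.035,0]
    - [-1,0,0,0.025,0]
    - [-1,0,0,0.01,0]
    - [-1,0,0,0,0]
    - [0.2,0,0,0,0]

```text
t: 3.0
tcp_pos: [0.5309, -0.0271, 0.0078]
tool_rot: [0.0, 0.992, 0.128, 0.001]
force: [0.3, 0.0, 0.7]
gripper_width: 0.073
grip_force: 0.0
```

>>> carry_out:
  steps:
    - [1,0,0,0,0]
    - [1,0,0,0,0]
    - [1,0,0,0,0]
    - [1,0,0,0,0]
    - [1,0,0,0,0]
    - [1,0,0,0,0]
    - [1,0,0,0,0]
    - [1,0,0,0,0]

```text
t: 3.8
tcp_pos: [0.5308, -0.0265, 0.0075]
tool_rot: [0.0, 0.992, 0.129, 0.001]
force: [-2.4, 0.9, 9.0]
gripper_width: 0.0287
grip_force: 58.6
```

>>> carry_out:
  steps:
    - [1,0,0,-0.02,0]
    - [1,0,0,-0.04,0]
    - [1,0,0,-0.04,0]
    - [1,0.005,0.035,-0.02,0]
    - [1,0.005,0.035,0,0]
    - [1,0.005,0.035,0,0]
    - [1,0,0,0,0]
    - [1,0,0,0,0]

```text
t: 4.6
tcp_pos: [0.5715, -0.1246, 0.1261]
tool_rot: [-0.0, 0.992, 0.128, -0.0]
force: [1.1, 0.3, -0.3]
gripper_width: 0.0284
grip_force: 59.5
```

Run:
```python
from h import *
s=env.sense();print(s["t"],s["tcp_pos"],s["tool_rot"],s["gripper_width"],s["force"])
np.save("w2.npy",env.get_calibration("wrist"),allow_pickle=True)
im=env.snapshot("wrist");cv2.imwrite("pics/w2.png",im)
```

```text
4.6 [ 0.57145987 -0.12459449  0.12614309] [-1.87703849e-04  9.91778156e-01  1.27968774e-01 -2.17987145e-04] 0.02840668578668192 [ 1.14877104  0.32022755 -0.28976432]
```

View pics/w2.png

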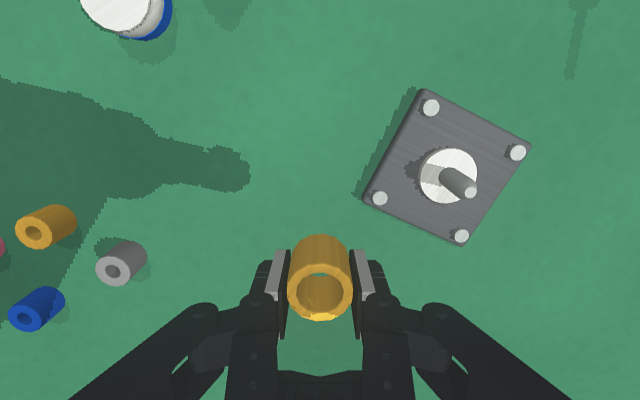

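The bush is held squarely between the pads, with its rim spanning u 287–353 and its bottom at v≈321. The pin tip is at (471,191), and the bolts are at (431,107), (518,152), (461,236) and (379,198).

Run:
```python
from h import *
c=np.load("w2.npy",allow_pickle=True).item();im=cv2.imread("pics/w2.png")
g=cv2.cvtColor(im,cv2.COLOR_BGR2GRAY);hsv=cv2.cvtColor(im,cv2.COLOR_BGR2HSV)
s=env.sense();T=rot(s["tool_rot"]);tcp=s["tcp_pos"]
tl=lambda p:T.inv().apply(np.array(p)-tcp).round(4)
B=[]
for u,v in((431,107),(518,152),(461,236),(379,198)):
    p=g[v-9:v+10,u-9:u+10];_,m=cv2.threshold(p,0,255,cv2.THRESH_OTSU)
    n,l,st,ce=cv2.connectedComponentsWithStats(m);i=l[9,9];w=ce[i]+[u-9,v-9];B.append(onz(c,*w,.018))
B=np.array(B);print("fix",B.mean(0).round(4),tl(B.mean(0)),np.linalg.norm(np.diff(B,axis=0),axis=1).round(4))
p=onz(c,471,191,.06);print("tip",p.round(4),tl(p))
k=cv2.inRange(hsv,(12,120,60),(32,255,255));k[:225]=0;k[:,:280]=0;k[:,360:]=0
x,y,w,h=cv2.boundingRect(k);print(x,y,w,h)
zt=tcp[2]-.0075+.03
a=onz(c,x+w/2-.5,y+h-.5,zt);print("rim near",tl(a),"-> centre x +.015")
# bore: hole in mask
cs,hh=cv2.findContours(k,cv2.RETR_CCOMP,2)
for ct,q in zip(cs,hh[0]):
    if cv2.contourArea(ct)>150: print(q[3],cv2.boundingRect(ct),cv2.contourArea(ct))
# top rim is brighter
for v in range(255,324,3): print(v,hsv[v,320],end=' ')
```

```text
fix [ 0.613  -0.2164  0.018 ] [0.0168 0.1    0.1081] [0.078 0.078 0.078]
tip [ 0.6138 -0.2166  0.06  ] [0.0175 0.1004 0.0661]
287 234 66 87
rim near [-0.0143 -0.0004 -0.0225] -> centre x +.015
-1 (287, 234, 66, 87) 4577.0
255 [ 20 155 145] 258 [ 21 155 145] 261 [ 20 157 148] 264 [ 21 166 195] 267 [ 21 168 194] 270 [ 20 170 189] 273 [ 75 121 129] 276 [ 51  72 127] 279 [ 21 156 141] 282 [ 21 159 141] 285 [ 21 159 141] 288 [ 21 160 142] 291 [ 21 156 142] 294 [ 21 160 143] 297 [ 21 159 143] 300 [ 20 158 145] 303 [ 20 159 144] 306 [ 21 162 143] 309 [ 21 160 143] 312 [ 20 168 187] 315 [ 24 165 241] 318 [ 23 167 238] 321 [ 78 132 124]
```

>>> carry_out:
  steps:
    - [1,0.0056,0.0335,0,0]
    - [1,0.0055,0.0335,0,0]
    - [1,0.0055,0.0335,0,0]
    - [1,0,0,0,0]
    - [1,0,0,0.035,0]
    - [1,0,0,0.013,0]
    - [1,0,0,0.008,0]
    - [1,0,0,0.008,0]
    - [1,0,0,0,0]

```text
t: 5.55
tcp_pos: [0.6131, -0.2167, 0.062]
tool_rot: [-0.0, 0.992, 0.129, -0.0]
force: [-0.1, -0.4, -0.9]
gripper_width: 0.0284
grip_force: 59.6
```

Bush bottom is now about 5 mm below the pin tip with no contact force, so I'm continuing down.

>>> carry_out:
  steps:
    - [1,0,0,0.008,0]
    - [1,0,0,0.008,0]
    - [1,0,0,0.008,0]
    - [1,0,0,0.006,0]
    - [1,0,0,0.003,0]
    - [1,0,0,0,0]

```text
t: 6.15
tcp_pos: [0.613, -0.2171, 0.0287]
tool_rot: [-0.0, 0.992, 0.129, -0.0]
force: [-0.2, 0.8, -1.6]
gripper_width: 0.0284
grip_force: 59.6
```

>>> carry_out:
  steps:
    - [1,0,0,0.001,0]
    - [0.3,0,0,0,0]
    - [-0.3,0,0,0,0]
    - [-1,0,0,0,0]
    - [-1,0,0,0,0]
    - [-1,0,0,0,0]
    - [-1,0,0,0,0]
    - [-1,0,0,-0.02,0]
    - [-1,0,0,-0.04,0]
    - [-1,0,0,-0.045,0]

```text
t: 7.15
tcp_pos: [0.6125, -0.2169, 0.1333]
tool_rot: [-0.001, 0.992, 0.129, -0.001]
force: [-0.5, 0.8, 0.1]
gripper_width: 0.0855
grip_force: 0.0
```

>>> carry_out:
  steps:
    - [-1,0,0,-0.045,0]
    - [-1,0,0,-0.04,0]
    - [-1,-0.04,0,0,0]
    - [-1,-0.03,0,0,0]
    - [-1,0,0,0,0]

```text
t: 7.65
tcp_pos: [0.5434, -0.2357, 0.2192]
tool_rot: [0.0, 0.992, 0.128, 0.0]
force: [1.1, 0.5, 0.0]
gripper_width: 0.0853
grip_force: 0.0
```

Run:
```python
from h import *
s=env.sense();print(s["t"],s["tcp_pos"],s["tool_rot"])
c=env.get_calibration("wrist")
im=env.snapshot("wrist")
def px(p):
    q=rot(c["attitude"]).inv().apply(np.array(p)-c["position"]);return c["cx"]-c["fx"]*q[0]/q[2],c["cy"]+c["fy"]*q[1]/q[2]
u,v=map(int,px([.613,-.2164,.03]));print(u,v)
v0=max(v-60,0);u0=max(u-80,0)
cv2.imwrite("pics/w3.png",cv2.resize(im[v0:v0+120,u0:u0+160],(640,480),interpolation=cv2.INTER_CUBIC));print(u0,v0)
hsv=cv2.cvtColor(im,cv2.COLOR_BGR2HSV);k=cv2.inRange(hsv,(12,110,60),(32,255,255));k[:v0]=0;k[v0+120:]=0;k[:,:u0]=0
x,y,w,h=cv2.boundingRect(k);print(x,y,w,h)
for z in(.05,.055):print([onz(c,a,b,z).round(4)[:2] for a,b in((x,y+h/2),(x+w,y+h/2),(x+w/2,y),(x+w/2,y+h))])
```

```text
7.65 [ 0.54338949 -0.23571233  0.21915685] [4.61943883e-04 9.91789177e-01 1.27882441e-01 3.09489574e-04]
319 98
239 38
304 83 267 75
[array([ 0.5911, -0.2073]), array([ 0.6538, -0.4469]), array([ 0.6532, -0.3151]), array([ 0.5894, -0.34  ])]
[array([ 0.5916, -0.2074]), array([ 0.6533, -0.4431]), array([ 0.6528, -0.3135]), array([ 0.5899, -0.338 ])]
```

View pics/w3.png

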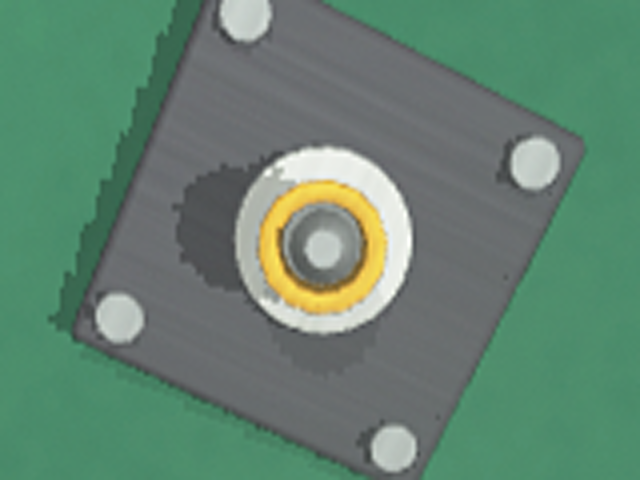

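The bush is seated and centred, with the pin tip visible at (319,99) inside the ring. On to the lever.

>>> carry_out:
  steps:
    - [-1,0.0101,-0.0457,-0.003,0]
    - [-1,0.0101,-0.0457,-0.003,0]
    - [-1,0.0101,-0.0457,-0.003,0]
    - [-1,0.0101,-0.0457,-0.003,0]
    - [-1,0.0101,-0.0457,-0.003,0]
    - [-1,0.0101,-0.0457,-0.003,0]
    - [-1,0.0101,-0.0457,-0.003,0]
    - [-1,0.0101,-0.0457,-0.003,0]
    - [-1,0.0101,-0.0457,-0.003,0]
    - [-1,0.0101,-0.0457,-0.003,0]

```text
t: 8.7
tcp_pos: [0.5265, 0.2353, 0.2484]
tool_rot: [-0.0, 0.992, 0.129, 0.0]
force: [1.3, -0.6, -0.3]
gripper_width: 0.0854
grip_force: 0.0
```

>>> carry_out:
  steps:
    - [-1,0,0,0,-0.1225]
    - [-1,0,0,0,-0.1225]
    - [-1,0,0,0,-0.1225]
    - [-1,0,0,0,-0.1225]
    - [-1,0,0,0,0]
    - [-1,0,0,0,0]

```text
t: 9.3
tcp_pos: [0.5268, 0.2331, 0.2481]
tool_rot: [-0.0, 0.932, 0.364, -0.0]
force: [-1.1, -0.3, 0.8]
gripper_width: 0.0854
grip_force: 0.0
```

Run:
```python
from h import *
s=env.sense();print(s["t"],s["tcp_pos"],s["tool_rot"])
np.save("w4.npy",env.get_calibration("wrist"),allow_pickle=True)
cv2.imwrite("pics/w4.png",env.snapshot("wrist"))
```

```text
9.3 [0.52683447 0.23305879 0.24814381] [-4.71255802e-05  9.31526092e-01  3.63674471e-01 -1.30788773e-04]
```

View pics/w4.png

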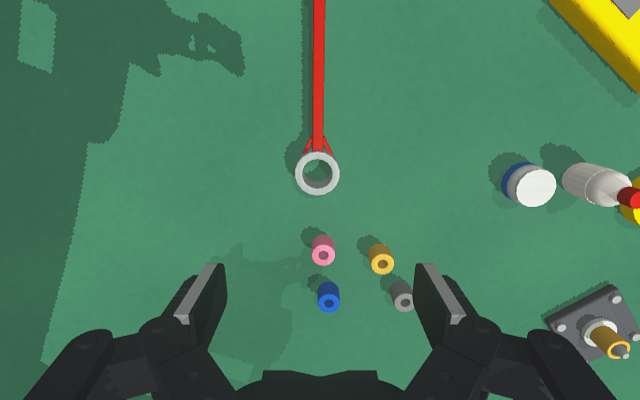

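The lever ring is at (317,173), and the arm runs almost straight up the image to (320,0), so the tool's x axis is nearly aligned with it.

Run:
```python
from h import *
c=np.load("w4.npy",allow_pickle=True).item();im=cv2.imread("pics/w4.png");hsv=cv2.cvtColor(im,cv2.COLOR_BGR2HSV)
s=env.sense();T=rot(s["tool_rot"]);tcp=s["tcp_pos"]
tl=lambda p:T.inv().apply(np.array(p)-tcp)
k=cv2.inRange(hsv,(0,0,120),(180,45,255));m=np.zeros_like(k);m[140:205,285:350]=k[140:205,285:350]
for ct in cv2.findContours(m,cv2.RETR_CCOMP,2)[0]:
    if cv2.contourArea(ct)>200:
        e=cv2.fitEllipse(ct);p=onz(c,*e[0],.03);print("boss",np.round(e[0]+e[1],1),p.round(4),tl(p).round(4))
k=cv2.inRange(hsv,(0,150,120),(6,255,255))|cv2.inRange(hsv,(174,150,120),(180,255,255))
L=[]
for v in range(0,130,5):
    us=np.where(k[v,260:380])[0]+260; L.append(tl(onz(c,(us.min()+us.max())/2,v,.026))[:2])
    if v%25==0: print(v,us.min(),us.max(),hsv[v,us.min()+1],hsv[v,us.max()-1])
L=np.array(L);q=np.polyfit(L[:,0],L[:,1],1);print("line y=",q,"x range",L[:,0].min(),L[:,0].max(),"at .06:",np.polyval(q,.06),"at 0",np.polyval(q,0))
```

```text
boss [316.9 172.8  43.5  44.2] [0.5177 0.2299 0.03  ] [-0.0087 -0.0039  0.2181]
boss [317.  173.1  29.4  31. ] [0.5176 0.2296 0.03  ] [-0.009  -0.0038  0.2181]
0 314 324 [  1 214 220] [  2 218 219]
25 313 324 [  2 214 194] [  2 222 214]
50 313 323 [  2 212 208] [  2 216 220]
75 313 323 [  2 211 214] [  2 215 219]
100 313 323 [  2 212 219] [  2 213 210]
125 313 322 [  2 207 216] [  2 209 220]
line y= [ 0.0126746  -0.00358564] x range 0.04387488710170561 0.1631640298854366 at .06: -0.002825161018472313 at 0 -0.0035856367498282274
```

>>> carry_out:
  steps:
    - [-1,0.0278,-0.0015,0.02,0]
    - [-1,0.0278,-0.0014,0.02,0]
    - [-1,0,0,0.045,0.013]
    - [-1,0,0,0.045,0]
    - [-1,0,0,0.045,0]
    - [-0.5,0,0,0.035,0]
    - [-0.3,0,0,0.022,0]
    - [-0.3,0,0,0.011,0]
    - [-0.3,0,0,0,0]
    - [-0.3,0,0,0,0]

```text
t: 10.35
tcp_pos: [0.5661, 0.2729, 0.0066]
tool_rot: [-0.0, 0.933, 0.359, 0.001]
force: [0.3, -0.3, 0.4]
gripper_width: 0.0558
grip_force: 0.0
```

>>> carry_out:
  steps:
    - [1,0,0,0,0]
    - [1,0,0,0,0]
    - [1,0,0,0,0]
    - [1,0,0,0,0]
    - [1,0,0,0,0]
    - [1,0,0,0,0]
    - [1,0,0,0,0]
    - [1,0,0,0,0]
    - [1,0,0,0,0]
    - [1,0,0,0,0]

```text
t: 11.35
tcp_pos: [0.566, 0.2728, 0.0064]
tool_rot: [-0.0, 0.933, 0.359, 0.001]
force: [-1.0, -1.5, 6.7]
gripper_width: 0.0106
grip_force: 59.7
```

>>> carry_out:
  steps:
    - [1,0,0,-0.005,0]
    - [1,0,0,-0.015,0]
    - [1,0,0,-0.025,0]
    - [1,0,0,-0.025,0]
    - [1,0,0,-0.025,0]
    - [1,0,0,-0.025,0]
    - [1,0,0,-0.01,0]
    - [1,0,0,0,0]
    - [1,0,0,0,0]
    - [1,0,0,0,0]

```text
t: 12.35
tcp_pos: [0.5649, 0.2724, 0.1336]
tool_rot: [0.0, 0.933, 0.359, -0.001]
force: [0.1, -0.0, -6.9]
gripper_width: 0.0108
grip_force: 59.0
```

Run:
```python
from h import *
s=env.sense();print(s["t"],s["tcp_pos"],s["tool_rot"],s["force"],s["ft_torque"])
np.save("w5.npy",env.get_calibration("wrist"),allow_pickle=True)
a=env.snapshot("wrist");b=env.snapshot("side")
cv2.imwrite("pics/w5.png",a);cv2.imwrite("pics/s5.png",b)
cv2.imwrite("pics/v5.png",np.vstack([cv2.resize(a,(480,300)),cv2.resize(b,(480,300))]))
```

```text
12.35 [0.56486291 0.27235057 0.13359217] [ 3.77515650e-05  9.33261418e-01  3.59195977e-01 -1.17231425e-03] [ 0.06599263 -0.01802095 -6.93991528] [ 0.0465825  -0.02649748  0.01386464]
```

View pics/v5.png

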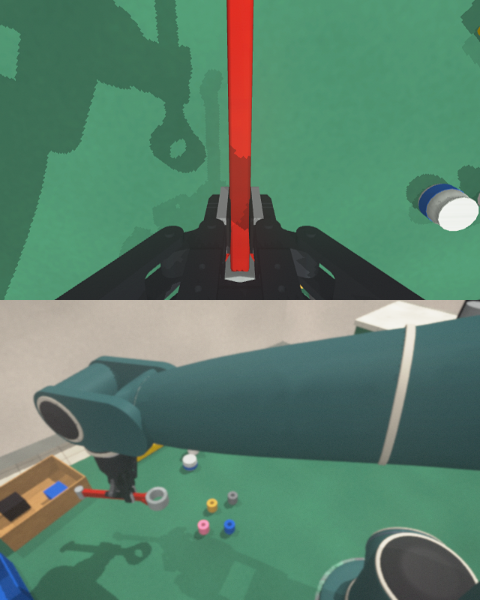

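The lever is held at mid-arm and looks level in the side view; the boss and foot both hang clear. Carrying it to the pin.

>>> carry_out:
  steps:
    - [1,-0.01,0.0174,0,0]
    - [1,-0.019,0.033,0,0]
    - [1,-0.019,0.033,0,0]
    - [1,-0.019,0.033,0,0]
    - [1,-0.019,0.033,0,0]
    - [1,-0.019,0.033,0,0]
    - [1,-0.019,0.033,0,0]
    - [1,-0.019,0.033,0,0]
    - [1,-0.019,0.033,0,0]
    - [1,-0.019,0.033,0,0]

```text
t: 13.45
tcp_pos: [0.6419, -0.0836, 0.1346]
tool_rot: [-0.0, 0.933, 0.359, -0.0]
force: [-0.2, 0.5, -7.0]
gripper_width: 0.0109
grip_force: 59.3
```

>>> carry_out:
  steps:
    - [1,-0.019,0.033,0,0]
    - [1,-0.015,0.0265,0,0]
    - [1,-0.0085,0.0145,0,0]
    - [1,-0.004,0.0067,0,0]
    - [1,0,0,0.005,0]
    - [1,0,0,0.007,0]
    - [1,0,0,0.005,0]
    - [1,0,0,0,0]
    - [1,0,0,0,0]

```text
t: 14.35
tcp_pos: [0.6615, -0.1724, 0.1182]
tool_rot: [-0.0, 0.933, 0.36, -0.0]
force: [0.6, 0.0, -6.5]
gripper_width: 0.0106
grip_force: 59.3
```

Run:
```python
from h import *
s=env.sense();print(s["t"],s["tcp_pos"],s["tool_rot"],s["force"],s["ft_torque"],s["gripper_width"])
a=env.snapshot("scene");b=env.snapshot("side")
cv2.imwrite("pics/sc6.png",a);cv2.imwrite("pics/si6.png",b)
def px(c,p):
    q=rot(c["attitude"]).inv().apply(np.array(p)-c["position"]);return c["cx"]-c["fx"]*q[0]/q[2],c["cy"]+c["fy"]*q[1]/q[2]
O=[]
for n,im in(("scene",a),("side",b)):
    c=env.get_calibration(n)
    boss=px(c,[.6131,-.2164,.14]);foot=px(c,[.6131+.195*.742,-.2164+.195*.67,.14]);print(n,np.round(boss,1),np.round(foot,1))
    u,v=int((boss[0]+foot[0])/2),int((boss[1]+foot[1])/2);u0,v0=max(u-80,0),max(v-50,0);print("crop",u0,v0)
    O.append(cv2.resize(im[v0:v0+100,u0:u0+213],(639,300),interpolation=cv2.INTER_CUBIC))
cv2.imwrite("pics/v6.png",np.vstack(O))
```

```text
14.35 [ 0.66154245 -0.17242642  0.11824036] [-8.29146889e-05  9.33139687e-01  3.59514000e-01 -4.57860768e-05] [ 0.55228152  0.00914689 -6.51304978] [ 0.05518284 -0.04718661 -0.03955626] 0.010609117355427244
scene [270.9 186.3] [291.6 241.6]
crop 201 163
side [342.3 148. ] [266.8 143.4]
crop 224 95
```

View pics/v6.png

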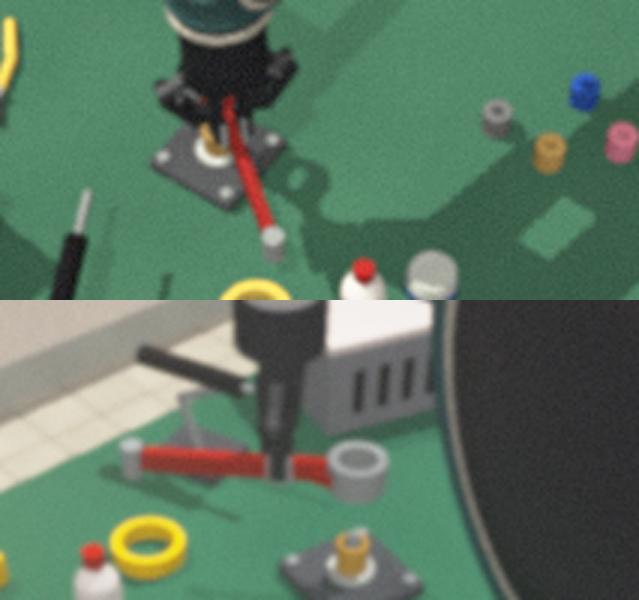

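The boss top in the side view at about (343,148) and the foot tops at (268,143) and (292,242) all match the predictions for a level lever centred on the pin to within about 1 px. The bush is still home, so I'm handing in.

```bash
python3 -c "
from h import *
print(env.close_job())"
```

```text
the job is handed in; nothing more can be done
None
```

The wide bush is home on the pin and released, and the lever is held level at its balance point with the boss centred about 5 cm above the tip; I handed the job in at about 14.5 s (no verdict was returned), with the narrow bush left where it stood and no bystander touched that I could see.

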